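# Weigh a sample bottle and lay it on the bottle roller

## Robot

A 7-joint arm with a two-finger parallel gripper is mounted at the origin on the work surface. World frame = base frame: x ahead of the robot, y to its left, z up, the work surface at z = 0. Lengths are in m, angles in rad, forces in N, time in s.
With the tool pointing down it reaches from about 0.4 to 0.85 m from the base axis. Payload 4.5 kg.
Tool frame: the origin (TCP) lies on the centre line of the jaws, within the pads' length; the fingertips stand r.tips_ahead ahead of it and the grasp point (between the pads) is the TCP (r.tips_ahead is the distance from the TCP to the fingertips, in m); z points along the fingers, y is the direction in which the jaws open and shut (so a half turn about z gives the same grasp; the last joint's range is limited). The gripper opens to 88 mm and grips with 3 to 60 N. Pads are 18 mm wide; open, the fingers measure 123 mm over their backs; the gripper's body (75 mm by 187 mm) begins 45 mm behind the grasp point.
Start: joints at [-1.188, 0.689, -0.195, 1.565, 0.157, 0.902, -0.215], TCP at [0.214, 0.587, 0.258] pointing down, gripper open.
Joint ranges: [-3.01, 3.01], [-0.46, 2.08], [-1.47, 1.51], [0.13, 2.56], [-1, 4.14], [0.04, 2.09], [-2.66, 2.66]. Speed limits (rad/s): [2.57, 2.57, 3.14, 3.14, 3.14, 3.14, 3.14].

## Interface

Orientations are given as a unit quaternion [x, y, z, w].
In Python, from plant import r gives the robot as it stands.
- The arm moves only by the shell command python3 -m inch 'ROWS' [FORCE]. ROWS is JSON, a list of rows, each a list of 5 numbers: the shift along the world's x, y, z in units of 25 mm (1.0 is 25 mm), then the turn about the world's z in units of 6 degrees (1.0 is 6 degrees), then the finger opening in mm, from 0 to 88.1. A call has 1 to 5 rows; each row shifts and turns the commanded pose from where the row before left it; what a row does not reach is not made up. A row lasts 1/10 s, in which the tool goes at most 50 mm and 8.59 degrees, less where a joint would pass 70% of its speed; a pose out of reach is approached as far as the arm can. A call is refused whole if a number of a shift passes 1 or a number of a turn 1, either way. A call with a gripper value outside its range is refused whole. The fingers move at their own pace and stop on an object; FORCE is the grip in N (left out, the last holds). Time passes only in rows, so rows that do not move let the fingers close. It gives the time, the measured TCP pose, the force and the opening at its end, in the units of the state.
- r.get_state(): the state, without advancing time (a new reading comes with each control period).
- r.snapshot(name): name is "side" or "top"; returns a dict with "pixels" (480x640x3 uint8, red, green, blue), "range_z" (480x640 float32, m along the optical axis (not along the pixel's ray), 0 where there is no reading), "K" (3x3 intrinsics, pixels), "k1" (the pictures are not rectified: a ray, as slopes to the right and down, at radius r is drawn at 1 + k1 r^2 times it, then the intrinsics apply), "position" and "attitude" of the camera in the world. Camera axes: x right, y up, looking along -z (the intrinsics and any distortion apply to the point x, -y, -z); pixel columns grow to the right and rows downward; lengths in m; the calibration is good to about 2 mm. A picture is of the moment at which its call begins.
- r.finish_job(): hands the job in, once; it reports no verdict.
The state is a dict: "clock": time; "q": joint angles; "qd": joint speeds; "joint_torque": joint torques, N m; "tool_pos": TCP position; "eef_rot": TCP orientation; "contact_force": force on the tool from outside, world axes, zero at the start; "moment": the same for the moment, N m; "opening": opening from 0.0 (shut) to 1.0 (fully open).
Only numpy, scipy, OpenCV 4.12 (cv2) and the standard library are available. Lean on these libraries where they do the work, as an engineer would, in place of code of your own. Each camera call takes 0.05 s, during which the arm holds its last target. There are 200 camera calls.

## Task

Clear the balance by hanging the steel pail by its handle on the hook of the stand, then take the white blue-capped bottle from the rack, stand it upright near the middle of the balance pan and let go of it for a moment (at least half a second) so that it is weighed. Then take it again and lay it gently on its side along the two rollers of the bottle roller, between the end plates, with its cap pointing away from the motor box, and last push the red toggle lever fully over to switch the roller on. Do not drop the bottle or bang it down on the balance or the roller, and leave the amber and the green bottle standing in the rack.

Things in the scene. Friction and masses are not known exactly. Their poses are not given: they have to be found in the camera images.
- pail: Small open stainless-steel pail, 94 mm wide at the rim, 65 mm high, 0.22 kg, with a rigid green arched handle; it stands upright on the balance pan at the start. Origin: centre of its underside; z up; the handle's bar runs along the pail's own y.
- pail_bar (a point): Middle of the straight top bar of the pail's handle, 115 mm above the pail's underside. Round bar 9 mm thick, straight for 37 mm either side of this point (along the pail's y), its legs stand at 46 mm; free opening of 45 mm between bar and rim.
- hook_seat (a point): Top of the trough of the open yellow hook (8 mm bar), 211 mm above the table; a hung 9 mm bar rests with its centre about 5 mm above this point, lying across the arm (along y). Axes as the stand: the arm comes from the upright (65 mm away on +x) and ends in an upturned tip 28 mm away on -x, its top 24 mm above this point.
- stand: Blue-footed lab stand, steel upright 14 mm thick and 228 mm high, with red clamp and hook. Origin: on the table under the upright; the hook points to its -x. Foot 120 x 100 mm. Fixed.
- balance: Beige bench balance, 230 x 210 mm, body 56 mm high. Origin: on the table under the pan's centre; x away from the display. Fixed.
- pan (a point): Centre of the top face of the round steel pan of the balance (132 mm wide), 70 mm above the table.
- bottle: White plastic bottle with blue screw cap, about 0.3 kg, standing in one of the rack's three pockets at the start. Origin: centre of its underside; z along its axis to the cap. Body 60 mm in diameter to 100 mm up, shoulder to 110 mm, cap 44 mm in diameter from 110 to 140 mm.
- bottle_mid (a point): The point on the bottle's axis 70 mm above its underside (half of its length).
- amber_bottle: Amber bottle with black cap, same sizes and origin; bystander in the rack.
- green_bottle: Green bottle with yellow cap, same sizes and origin; bystander in the rack.
- rack: White rack, 78 x 232 mm, 55 mm high, with three pockets (68 x 70 mm, walls and floor 5 mm) in a row along its y, 75.5 mm apart. Origin: centre of its underside. Fixed.
- roller: Bottle roller: two black rollers (24 mm thick, not turning) along its y, axes 70 mm up and at x = +-22 mm; base 40 mm high, 110 mm wide; blue end plates 88 mm high, inner faces at y = +-96 mm; blue motor box at y -104 to -178 mm, 100 mm high. Origin: on the table under the bed middle. A bottle lying on it has its axis 106 mm above the table. Fixed.
- switch_tip (a point): Tip of the red toggle lever on top of the motor box. It leans to the roller's -x when off and is pushed over to +x.
- switch (a joint): Angle of the toggle lever: near 0 when off (leaning to the roller's -x), 1.0 fully over (leaning to +x); stays where it is left. Its pivot lies under the middle of its arc.

How it is judged:
On the way, in this order (a step that is already met when the one before it is completed fails the run):
1. the pail hangs by its handle on the hook, let go and at rest (distance between pail_bar and hook_seat below 0.035 m and z of pail_bar in the frame of hook_seat above 0 m and angle between pail's own z axis and vertical below 0.45 rad and contact force between pail and stand above 0.5 N and height (world z) of pail above 0.06 m and contact force between the fingers and pail below 0.1 N and linear speed of pail below 0.04 m/s and angular speed of pail below 0.5 rad/s), for 0.3 s.
2. the blue-capped bottle stands upright on the pan, within 35 mm of its centre, let go and at rest for half a second (horizontal distance between bottle and pan below 0.035 m and angle between bottle's own z axis and vertical below 0.06 rad and contact force between bottle and balance above 0.8 N and z of bottle in the frame of pan between -0.005 and 0.005 m and contact force between the fingers and bottle below 0.1 N and linear speed of bottle below 0.04 m/s and angular speed of bottle below 0.5 rad/s), for 0.5 s.
3. the bottle lies on its side on both rollers, cap away from the motor box, let go and at rest (x of bottle_mid in the frame of roller between -0.008 and 0.008 m and y of bottle_mid in the frame of roller between -0.032 and 0.032 m and z of bottle_mid in the frame of roller between 0.098 and 0.113 m and y of bottle in the frame of roller below -0.03 m and angle between the z axis of bottle and the y axis of roller, either way round below 0.1 rad and contact force between bottle and roller above 0.8 N and contact force between the fingers and bottle below 0.1 N and linear speed of bottle below 0.04 m/s and angular speed of bottle below 0.5 rad/s), for 0.3 s.
4. the toggle lever is pushed over (value of joint switch above 0.8 rad), for 0.1 s.
At the end, for the whole second after the job is handed in: Pail hangs free by its handle on the hook (bar within 35 mm of the seat, tilt under 0.45 rad); bottle lies on both rollers (axis within 0.1 rad, middle within 8 mm of the centre line and 32 mm of the bed middle), cap away from the motor box; lever beyond 0.8 rad; all released, at rest (all of step 1 and all of step 3 and value of joint switch above 0.8 rad); the robot touches nothing.
It fails at once if the amber or the green bottle is shifted by over 40 mm or tipped by over 0.4 rad (distance of any of amber_bottle, green_bottle from where it was at the start of the episode above 0.04 m or angle between any of amber_bottle, green_bottle's own z axis and vertical above 0.4 rad).
It fails at once if the bottle is dropped or banged down on the roller or the balance (over 80 N) (contact force between bottle and roller above 80 N or contact force between bottle and balance above 80 N).
It also fails if it takes over 72 s, if anything falls off the work surface, if the arm or the gripper's body presses on something with over 40 N, if the wrist force passes 120 N, or if a joint passes its speed limit or range.

## Working session

There is one attempt and no reset: what is moved stays moved. The work goes in short steps, Python scripts to look and compute and a shell command to move; the robot and the scene stay as the last step left them, time stands still between calls to the robot, and variables do not carry over. Pictures are saved under pics/ and viewed, about 8 in all and at most 12, crops included, and the job is handed in when it is done.

```bash
ls; mkdir -p pics; cat > h.py <<'E'
import numpy as np, cv2, pickle
from scipy.spatial.transform import Rotation as R
from plant import r
def shot(n,f):
    s=r.snapshot(n); pickle.dump(s,open(f'pics/{f}.pkl','wb')); cv2.imwrite(f'pics/{f}.png',s['pixels'][:,:,::-1]); return s
def load(f): return pickle.load(open(f'pics/{f}.pkl','rb'))
def rot(s):
    a=np.array(s['attitude'],float)
    return a if a.shape==(3,3) else R.from_quat(a).as_matrix()
def cloud(s):
    h,w=s['range_z'].shape; v,u=np.mgrid[:h,:w]
    p=cv2.undistortPoints(np.stack([u,v],-1).reshape(-1,1,2).astype(float),s['K'],np.array([s['k1'],0,0,0.])).reshape(h,w,2)
    z=s['range_z']; c=np.stack([p[...,0]*z,-p[...,1]*z,-z],-1)
    return c@rot(s).T+np.array(s['position'])
def at(s,u,v,k=2):
    c=cloud(s)[v-k:v+k+1,u-k:u+k+1].reshape(-1,3); m=s['range_z'][v-k:v+k+1,u-k:u+k+1].ravel()>0
    return np.median(c[m],0).round(4)
E
python3 - <<'E'
from h import *
for n in('top','side'):
    s=shot(n,n+'0'); print(n,s['position'],s['attitude'],s['K'],s['k1'])
print(r.get_state(),r.tips_ahead)
E
```

```text
pics
top [0.43235616 0.03358157 1.19965204] [ 0.03296144 -0.01824251 -0.70534852  0.7078589 ] [[491.90683575   0.         321.01162344]
 [  0.         491.90683575 239.60175478]
 [  0.           0.           1.        ]] -0.0037643191054639734
side [ 0.33317324 -0.95891951  0.7774775 ] [ 0.48676276 -0.04534682 -0.08368421  0.86833325] [[556.14785726   0.         325.22137734]
 [  0.         556.14785726 246.13680462]
 [  0.           0.           1.        ]] -0.12116184153812085
{'clock': 0.1, 'q': array([-1.18816862,  0.68989588, -0.19456098,  1.5661957 ,  0.15732256,
        0.90250636, -0.21509318]), 'qd': array([-1.57077053e-04, -1.64803915e-03, -2.64216732e-05, -2.62415911e-03,
        1.02508222e-03,  9.55111280e-05, -1.14630056e-03]), 'joint_torque': array([-2.02173185e-03, -5.28501177e+01, -1.27143111e+00, -1.53837544e+01,
       -5.27178403e-02,  1.89789600e-03,  3.78443747e-05]), 'tool_pos': array([0.21346886, 0.58686534, 0.25700571]), 'eef_rot': array([ 1.73470176e-01,  9.84838794e-01, -8.00190977e-04, -8.57624505e-05]), 'contact_force': array([ 0.8853498 ,  0.03051156, -0.38401868]), 'moment': array([ 0.00519841,  0.02696304, -0.04324398]), 'opening': 0.9987157760842413} 0.019
```

View pics/top0.png

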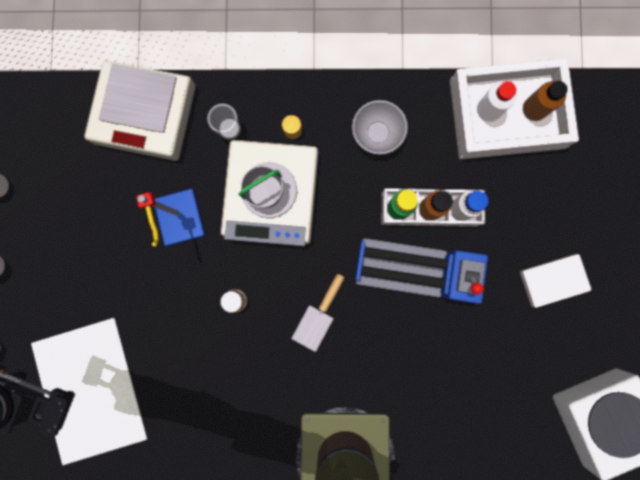

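View pics/side0.png

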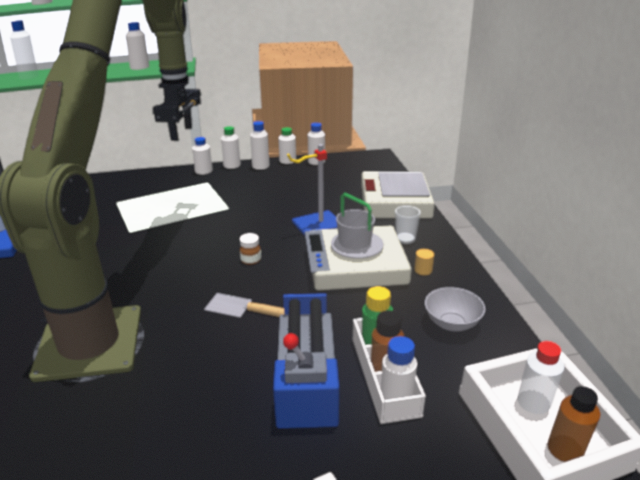

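```bash
python3 - <<'E'
from h import *
s=load('top0'); im=s['pixels'][:,:,::-1]
a=cv2.resize(im[160:260,130:330],None,fx=4,fy=4,interpolation=cv2.INTER_CUBIC)
b=cv2.resize(im[175:310,340:500],None,fx=4,fy=4,interpolation=cv2.INTER_CUBIC)[:,:]
c=np.zeros((400+540,800,3),np.uint8); 
cv2.imwrite('pics/a.png',a); cv2.imwrite('pics/b.png',b)
C=cloud(s); hsv=cv2.cvtColor(s['pixels'],cv2.COLOR_RGB2HSV)
def rep(name,u0,u1,v0,v1,h0,h1,smin=100,vmin=50,zmin=0.02,zmax=1):
    m=np.zeros(hsv.shape[:2],bool); m[v0:v1,u0:u1]=1
    m&=(hsv[...,0]>=h0)&(hsv[...,0]<=h1)&(hsv[...,1]>=smin)&(hsv[...,2]>=vmin)&(s['range_z']>0)&(C[...,2]>zmin)&(C[...,2]<zmax)
    p=C[m]
    if len(p)<5: print(name,len(p));return p
    print(name,len(p),'mean',p.mean(0).round(4),'med',np.median(p,0).round(4),'min',p.min(0).round(3),'max',p.max(0).round(3))
    (cc,(w,h),an)=cv2.minAreaRect(p[:,:2].astype(np.float32)); print('   rect',np.round(cc,4),round(w,3),round(h,3),round(an,1))
    q=p[:,:2]-p[:,:2].mean(0); d=np.linalg.svd(q,full_matrices=False)[2][0]; print('   axis',np.degrees(np.arctan2(d[1],d[0])).round(1))
    return p
p=rep('handle',235,290,160,205,50,85,100,50,.165)
rep('hook',140,165,195,250,18,35,100,80,.15)
rep('redclamp',130,160,185,210,0,10,100,80,.1)
rep('foot',150,210,185,250,100,125,100,50,0.005,.05)
rep('bluecap',460,495,185,215,100,125,100,80,.12)
rep('yelcap',392,420,185,215,20,35,100,80,.12)
rep('motor',440,495,245,310,100,125,100,50,.09,.12)
rep('endp',352,372,235,290,100,125,100,50,.08,.12)
rep('lever',462,490,275,300,0,10,120,80,.08)
# pan
m=np.zeros(hsv.shape[:2],bool); m[155:225,235:305]=1; m&=(np.abs(C[...,2]-.07)<.004); p=C[m]; print('pan',len(p),p.min(0),p.max(0),cv2.minEnclosingCircle(p[:,:2].astype(np.float32)))
# rack
m=np.zeros(hsv.shape[:2],bool); m[180:235,375:495]=1; m&=(np.abs(C[...,2]-.055)<.006)&(hsv[...,1]<60)&(hsv[...,2]>120); print('rack',cv2.minAreaRect(C[m][:,:2].astype(np.float32)))
E
```

```text
handle 157 mean [0.6267 0.1869 0.1879] med [0.6275 0.1883 0.1886] min [0.6   0.146 0.167] max [0.65  0.225 0.194]
   rect [0.6271 0.1867] 0.009 0.092 31.5
   axis 121.6
hook 169 mean [0.5314 0.3944 0.2181] med [0.5322 0.3944 0.2173] min [0.491 0.38  0.206] max [0.571 0.41  0.237]
   rect [0.5308 0.3948] 0.083 0.009 16.0
   axis -164.0
redclamp 130 mean [0.5807 0.4045 0.2254] med [0.578  0.4026 0.226 ] min [0.568 0.393 0.208] max [0.597 0.424 0.234]
   rect [0.583  0.4095] 0.026 0.03 14.1
   axis 142.3
foot 1857 mean [0.5712 0.4025 0.0142] med [0.568  0.4016 0.0143] min [0.504 0.344 0.005] max [0.642 0.466 0.047]
   rect [0.5744 0.4082] 0.126 0.106 14.7
   axis -176.5
bluecap 354 mean [ 0.5937 -0.2782  0.1439] med [ 0.5932 -0.2778  0.1444] min [ 0.573 -0.302  0.128] max [ 0.618 -0.257  0.149]
   rect [ 0.5947 -0.2792] 0.043 0.043 54.1
   axis -61.4
yelcap 343 mean [ 0.5951 -0.1279  0.1433] med [ 0.5952 -0.1274  0.1443] min [ 0.574 -0.149  0.122] max [ 0.617 -0.108  0.15 ]
   rect [ 0.5955 -0.1283] 0.041 0.044 88.9
   axis 163.9
motor 883 mean [ 0.4321 -0.259   0.0994] med [ 0.4342 -0.2505  0.0993] min [ 0.372 -0.312  0.09 ] max [ 0.49  -0.221  0.119]
   rect [ 0.4318 -0.2652] 0.082 0.11 82.0
   axis 171.0
endp 149 mean [ 0.4665 -0.0331  0.0873] med [ 0.4648 -0.0335  0.0877] min [ 0.424 -0.043  0.08 ] max [ 0.51  -0.024  0.092]
   rect [ 0.467  -0.0341] 0.01 0.087 81.5
   axis 171.5
lever 80 mean [ 0.4088 -0.2637  0.1817] med [ 0.4078 -0.2634  0.1814] min [ 0.4   -0.277  0.173] max [ 0.418 -0.255  0.188]
   rect [ 0.4083 -0.2638] 0.02 0.019 40.8
   axis -126.5
pan 1239 [0.56618253 0.11570637 0.06600609] [0.696484   0.24192642 0.07399717] ((0.6317164897918701, 0.1802998036146164), 0.06632423400878906)
rack ((0.5956792235374451, -0.20611903071403503), (0.2303057312965393, 0.07875604927539825), 89.1166000366211)
```

View pics/a.png

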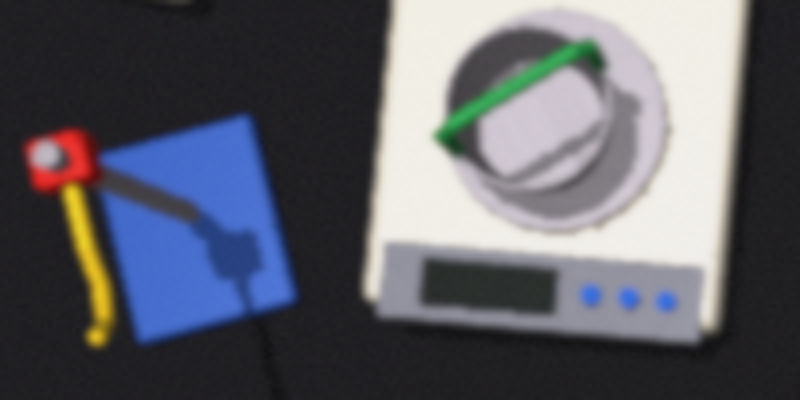

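View pics/b.png

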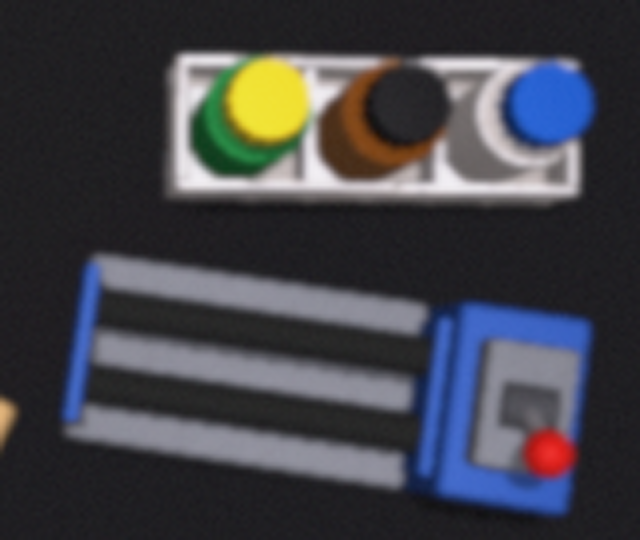

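```bash
python3 - <<'E'
from h import *
for n in('top0','side0'):
    s=load(n); C=cloud(s); hsv=cv2.cvtColor(s['pixels'],cv2.COLOR_RGB2HSV)
    m=(hsv[...,0]>=18)&(hsv[...,0]<=35)&(hsv[...,1]>=110)&(hsv[...,2]>=80)&(s['range_z']>0)
    m&=(abs(C[...,0]-.53)<.07)&(abs(C[...,1]-.395)<.05)&(C[...,2]>.19); p=C[m]
    t=(p[:,:2]-[.58,.4085])@np.array([-np.cos(.27),-np.sin(.27)])
    l=(p[:,:2]-[.58,.4085])@np.array([-np.sin(.27),np.cos(.27)])
    print(n,len(p))
    for a in np.arange(0,.11,.008):
        k=(t>=a)&(t<a+.008)
        if k.sum()>1: print(round(a+.004,3),k.sum(),'zmax %.3f zmed %.3f lat %.4f'%(p[k,2].max(),np.median(p[k,2]),np.median(l[k])))
# rollers: points near z .08 bed region
s=load('top0'); C=cloud(s); o=np.array([.452,-.132])
for ang in (81.0,82.,83.):
    y=np.array([np.cos(np.radians(ang)),np.sin(np.radians(ang))]); x=np.array([y[1],-y[0]])
    d=C[...,:2]-o; lx=d@x; ly=d@y
    m=(abs(lx)<.05)&(C[...,2]>.074)&(C[...,2]<.086)&(s['range_z']>0)
    for q in(-.06,0,.06):
        k=m&(abs(ly-q)<.03)
        print(ang,q,'neg',lx[k&(lx<0)].mean().round(4),'pos',lx[k&(lx>0)].mean().round(4))
    for q in((.08,.12),(-.12,-.085)):
        k=(abs(lx)<.04)&(ly>q[0])&(ly<q[1])&(abs(C[...,2]-.088)<.004); print(q,k.sum(),np.percentile(ly[k],[5,50,95]).round(4))
    k=(abs(lx)<.06)&(ly<-.1)&(abs(C[...,2]-.1)<.004); print('motor lx',np.percentile(lx[k],[1,99]),'ly',np.percentile(ly[k],[1,99]))
E
python3 -m inch '[[0,0,1,0,88],[0,0,1,0,88],[0.85,-0.84,0,-0.32,88],[0.85,-0.84,0,-0.32,88],[0.85,-0.84,0,-0.32,88]]'
python3 -m inch '[[0.85,-0.84,0,-0.32,88],[0.85,-0.84,0,-0.32,88],[0.85,-0.84,0,-0.32,88],[0.85,-0.84,0,-0.32,88],[0.85,-0.84,0,-0.32,88]]'
python3 -m inch '[[0.85,-0.84,0,-0.32,88],[0.85,-0.84,0,-0.32,88],[0.85,-0.84,0,-0.32,88],[0.85,-0.84,0,-0.32,88],[0.85,-0.84,0,-0.32,88]]'
```

```text
top0 169
0.012 13 zmax 0.221 zmed 0.217 lat -0.0005
0.02 17 zmax 0.224 zmed 0.218 lat -0.0012
0.028 17 zmax 0.223 zmed 0.219 lat -0.0009
0.036 17 zmax 0.223 zmed 0.219 lat -0.0005
0.044 16 zmax 0.222 zmed 0.217 lat -0.0006
0.052 18 zmax 0.218 zmed 0.214 lat -0.0010
0.06 14 zmax 0.215 zmed 0.212 lat -0.0005
0.068 17 zmax 0.215 zmed 0.212 lat -0.0004
0.076 14 zmax 0.221 zmed 0.216 lat -0.0013
0.084 15 zmax 0.234 zmed 0.227 lat -0.0019
0.092 11 zmax 0.237 zmed 0.234 lat -0.0008
side0 93
0.012 5 zmax 0.217 zmed 0.216 lat 0.0020
0.02 7 zmax 0.219 zmed 0.215 lat -0.0037
0.028 7 zmax 0.220 zmed 0.218 lat -0.0014
0.036 8 zmax 0.219 zmed 0.216 lat -0.0019
0.044 8 zmax 0.217 zmed 0.214 lat -0.0009
0.052 11 zmax 0.218 zmed 0.213 lat -0.0002
0.06 10 zmax 0.213 zmed 0.208 lat -0.0014
0.068 9 zmax 0.215 zmed 0.208 lat -0.0012
0.076 9 zmax 0.216 zmed 0.211 lat -0.0019
0.084 9 zmax 0.225 zmed 0.218 lat -0.0039
0.092 10 zmax 0.234 zmed 0.230 lat -0.0016
81.0 -0.06 neg -0.0216 pos 0.0223
81.0 0 neg -0.0216 pos 0.0219
81.0 0.06 neg -0.0219 pos 0.0219
(0.08, 0.12) 131 [0.0955 0.0998 0.1036]
(-0.12, -0.0
[... 276 characters left out ...]
33]
motor lx [-0.05526653  0.05238834] ly [-0.17425865 -0.10199468]
83.0 -0.06 neg -0.0236 pos 0.0203
83.0 0 neg -0.0216 pos 0.0219
83.0 0.06 neg -0.0199 pos 0.0239
(0.08, 0.12) 130 [0.0958 0.0998 0.104 ]
(-0.12, -0.085) 160 [-0.1027 -0.098  -0.0932]
motor lx [-0.0577377   0.05008281] ly [-0.17450464 -0.10187409]
clock: 0.6
tool_pos: [0.2778, 0.5234, 0.3075]
eef_rot: [0.223, 0.975, -0.0, 0.0]
contact_force: [0.9, 0.6, 0.3]
opening: 0.997
clock: 1.1
tool_pos: [0.3842, 0.4182, 0.3074]
eef_rot: [0.304, 0.953, -0.0, -0.0]
contact_force: [-0.2, -0.1, 0.1]
opening: 0.998
clock: 1.6
tool_pos: [0.4904, 0.3133, 0.3074]
eef_rot: [0.383, 0.924, -0.0, -0.0]
contact_force: [1.2, 0.1, -0.3]
opening: 1.001
```

```bash

python3 -m inch '[[0.85,-0.83,0,-0.32,88],[0.85,-0.83,0,-0.32,88],[0.85,-0.83,0,-0.32,88],[0.85,-0.83,0,-0.32,88],[0.85,-0.83,0,-0.32,88]]'
python3 -m inch '[[0.85,-0.83,0,-0.32,60],[0.82,-0.82,0,-0.31,60],[0,0,0,0,60],[0,0,0,0,60]]'
```

```text
clock: 2.1
tool_pos: [0.5965, 0.2096, 0.3073]
eef_rot: [0.459, 0.889, -0.0, -0.0]
contact_force: [0.3, 0.5, 0.3]
opening: 0.999
clock: 2.5
tool_pos: [0.6376, 0.169, 0.307]
eef_rot: [0.488, 0.873, -0.0, -0.001]
contact_force: [-1.4, 1.0, -0.5]
opening: 0.687
```

```bash

python3 -m inch '[[0,0,-1,0,60],[0,0,-1,0,60],[0,0,-1,0,60],[0,0,-1,0,60],[0,0,-0.4,0,60]]'
python3 -m inch '[[0,0,-0.5,0,60],[0,0,0,0,60],[0,0,0,0,60]]'
python3 -m inch '[[0,0,0,0,0],[0,0,0,0,0],[0,0,0,0,0],[0,0,0,0,0],[0,0,0,0,0]]' 45
python3 -m inch '[[0,0,0,0,0],[0,0,0.4,0,0],[0,0,0.8,0,0],[0,0,0.8,0,0],[0,0,0.8,0,0]]'
python3 - <<'E'
from h import *
s=shot('side','s1'); im=s['pixels'][:,:,::-1]
cv2.imwrite('pics/s1c.png',cv2.resize(im[90:330,200:480],None,fx=2.5,fy=2.5))
E
```

```text
clock: 3.0
tool_pos: [0.6352, 0.1709, 0.1952]
eef_rot: [0.486, 0.874, -0.001, -0.002]
contact_force: [-0.2, 0.9, 0.1]
opening: 0.68
clock: 3.3
tool_pos: [0.6382, 0.1699, 0.186]
eef_rot: [0.487, 0.873, 0.001, 0.0]
contact_force: [-0.2, -0.1, 0.1]
opening: 0.679
clock: 3.8
tool_pos: [0.6379, 0.1694, 0.1854]
eef_rot: [0.487, 0.873, 0.0, 0.0]
contact_force: [-0.5, -1.1, -1.3]
opening: 0.255
clock: 4.3
tool_pos: [0.6375, 0.1692, 0.256]
eef_rot: [0.487, 0.873, -0.0, -0.0]
contact_force: [-0.2, -0.7, -2.8]
opening: 0.084
```

View pics/s1c.png

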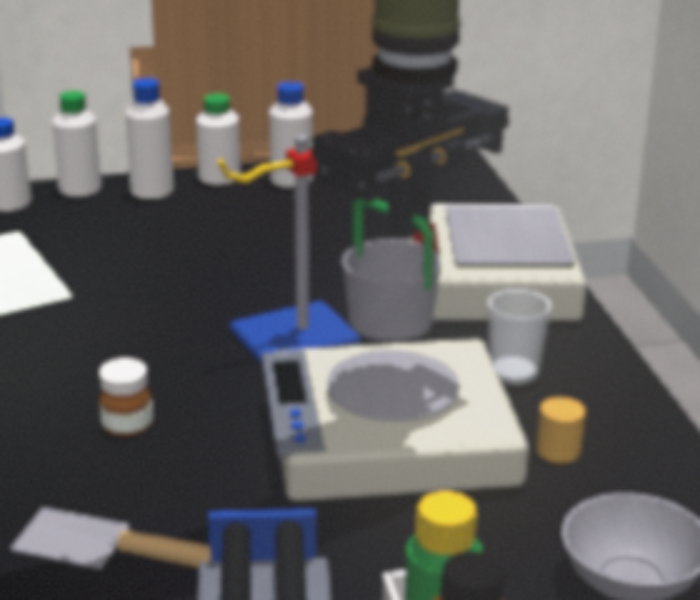

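```bash
python3 - <<'E'
from h import *
print(r.get_state()['tool_pos'])
for n in('side','top'):
    s=load('s1') if n=='side' else shot('top','t1'); C=cloud(s); hsv=cv2.cvtColor(s['pixels'],cv2.COLOR_RGB2HSV)
    m=(hsv[...,0]>=50)&(hsv[...,0]<=85)&(hsv[...,1]>=100)&(hsv[...,2]>=40)&(s['range_z']>0)
    m&=(abs(C[...,0]-.63)<.08)&(abs(C[...,1]-.187)<.09)&(C[...,2]>.12); p=C[m]
    for a in np.arange(-.06,.07,.015):
        t=(p[:,:2]-[.627,.187])@np.array([.524,-.852]); k=abs(t-a)<.0075
        if k.sum()>1: print(n,round(a,3),k.sum(),np.percentile(p[k,2],[50,90,100]).round(3), p[k].mean(0).round(3))
E
```

```text
[0.63940396 0.16975129 0.25985417]
side -0.045 53 [0.224 0.242 0.248] [0.603 0.222 0.225]
side -0.03 11 [0.249 0.251 0.252] [0.609 0.209 0.249]
side -0.015 18 [0.251 0.254 0.255] [0.618 0.198 0.251]
side 0.015 2 [0.263 0.263 0.263] [0.618 0.168 0.263]
side 0.03 11 [0.253 0.255 0.255] [0.643 0.158 0.253]
side 0.045 46 [0.232 0.251 0.255] [0.649 0.147 0.229]
side 0.06 2 [0.26  0.292 0.3  ] [0.62 0.12 0.26]
```

```bash

python3 -m inch '[[-0.9,0.2,0,-0.3,0],[-0.9,0.2,0,-0.3,0],[-0.9,0.2,0,-0.3,0],[-0.9,0.2,0,-0.3,0],[-0.9,0.2,0,-0.3,0]]'
python3 -m inch '[[-0.9,0.2,0,-0.3,0],[-0.9,0.2,0,-0.3,0],[-0.9,0.2,0,-0.3,0],[-0.9,0.2,0,-0.3,0],[0,0.6,0,0,0]]'
python3 -m inch '[[0,0.9,0,0,0],[0,0.9,0,0,0],[0,0.9,0,0,0],[0,0.9,0,0,0],[0,0.9,0,0,0]]'
python3 -m inch '[[0,0.1,0,0,0],[0,0,0,0,0],[0,0,0,0,0],[0,0,0,0,0]]'
python3 - <<'E'
from h import *
T=r.get_state()['tool_pos']; print(T)
for n in('side','top'):
    s=shot(n,n+'2'); C=cloud(s); hsv=cv2.cvtColor(s['pixels'],cv2.COLOR_RGB2HSV)
    m=(hsv[...,0]>=50)&(hsv[...,0]<=85)&(hsv[...,1]>=100)&(hsv[...,2]>=40)&(s['range_z']>0)
    m&=(abs(C[...,0]-T[0])<.08)&(abs(C[...,1]-T[1])<.09)&(C[...,2]>.16); p=C[m]
    for a in np.arange(-.075,.046,.015):
        t=(p[:,:2]-T[:2])@np.array([.267,-.964]); k=abs(t-a)<.0075
        if k.sum()>1: print(n,round(a,3),k.sum(),np.percentile(p[k,2],[50,90,100]).round(3), p[k].mean(0).round(3))
    if n=='side': cv2.imwrite('pics/s2c.png',cv2.resize(s['pixels'][60:260,200:420,::-1],None,fx=3,fy=3))
E
```

```text
clock: 4.9
tool_pos: [0.5237, 0.1943, 0.2543]
eef_rot: [0.555, 0.832, -0.001, -0.0]
contact_force: [0.3, -1.2, -2.4]
opening: 0.084
clock: 5.4
tool_pos: [0.4311, 0.2277, 0.2543]
eef_rot: [0.606, 0.796, -0.003, -0.001]
contact_force: [0.0, -1.1, -2.8]
opening: 0.082
clock: 5.9
tool_pos: [0.4354, 0.3431, 0.2546]
eef_rot: [0.605, 0.796, -0.0, 0.0]
contact_force: [0.7, -0.1, -2.9]
opening: 0.081
clock: 6.3
tool_pos: [0.4357, 0.3427, 0.2551]
eef_rot: [0.606, 0.795, -0.001, 0.0]
contact_force: [0.3, -0.2, -2.6]
opening: 0.088
[0.43570571 0.34272434 0.25514306]
side -0.06 22 [0.212 0.229 0.234] [0.419 0.402 0.212]
side -0.015 2 [0.244 0.245 0.245] [0.417 0.347 0.244]
side 0.0 10 [0.251 0.254 0.26 ] [0.435 0.341 0.249]
side 0.015 20 [0.251 0.264 0.317] [0.444 0.329 0.258]
side 0.03 60 [0.226 0.247 0.323] [0.444 0.316 0.227]
top 0.015 22 [0.254 0.256 0.257] [0.441 0.329 0.254]
top 0.03 30 [0.246 0.318 0.339] [0.443 0.316 0.251]
```

View pics/s2c.png

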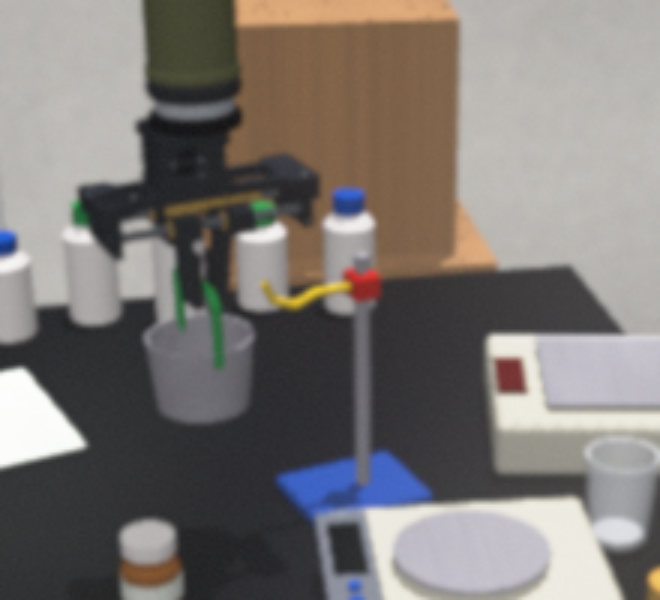

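```bash

python3 -m inch '[[0,0,0.3,0,0],[0.3,0.08,0,0,0],[0.5,0.16,0,0,0],[0.5,0.16,0,0,0],[0.5,0.16,0,0,0]]'
python3 -m inch '[[0.5,0.16,0,0,0],[0.5,0.16,0,0,0],[0.4,0.12,0,0,0],[0.3,0.1,0,0,0],[0,0,0,0,0]]'
python3 -m inch '[[0,0,0,0,0],[0,0,0,0,0]]'
python3 - <<'E'
from h import *
a=shot('side','side3')['pixels'][100:260,240:420,::-1]; b=shot('top','top3')['pixels'][150:270,110:250,::-1]
a=cv2.resize(a,(450,400)); b=cv2.resize(b,(350,300)); c=np.zeros((400,800,3),np.uint8); c[:,:450]=a; c[:300,450:]=b
cv2.imwrite('pics/c3.png',c)
E
```

```text
clock: 6.9
tool_pos: [0.4807, 0.3583, 0.2628]
eef_rot: [0.605, 0.796, -0.001, -0.0]
contact_force: [-1.4, -0.7, -4.2]
opening: 0.085
clock: 7.4
tool_pos: [0.5242, 0.3719, 0.2627]
eef_rot: [0.606, 0.796, 0.001, 0.0]
contact_force: [-0.5, 0.1, -2.9]
opening: 0.087
clock: 7.6
tool_pos: [0.5222, 0.3718, 0.2627]
eef_rot: [0.605, 0.796, -0.0, -0.0]
contact_force: [-0.4, -0.0, -2.6]
opening: 0.082
```

View pics/c3.png

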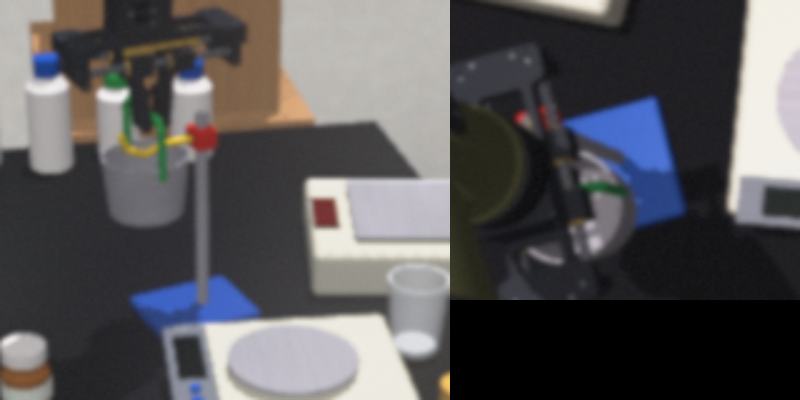

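```bash

python3 -m inch '[[0,0,-0.3,0,0],[0,0,-0.3,0,0],[0,0,-0.3,0,0],[0,0,-0.15,0,0],[0,0,0,0,0]]'
python3 -m inch '[[0,0,-0.15,0,0],[0,0,0,0,0],[0,0,0,0,0]]'
python3 -m inch '[[0,0,-0.12,0,0],[0,0,0,0,0],[0,0,0,0,0]]'
```

```text
clock: 8.2
tool_pos: [0.5223, 0.3716, 0.2354]
eef_rot: [0.605, 0.796, -0.001, -0.0]
contact_force: [0.2, 0.2, -3.2]
opening: 0.085
clock: 8.5
tool_pos: [0.5229, 0.3719, 0.2329]
eef_rot: [0.605, 0.796, 0.0, 0.0]
contact_force: [-0.7, -0.5, -2.9]
opening: 0.088
clock: 8.8
tool_pos: [0.5228, 0.3718, 0.2297]
eef_rot: [0.605, 0.796, -0.0, -0.0]
contact_force: [0.8, -0.0, -3.0]
opening: 0.085
```

```bash

python3 -m inch '[[0,0,-0.1,0,0],[0,0,0,0,0],[0,0,0,0,0]]'
python3 -m inch '[[0,0,-0.1,0,0],[0,0,0,0,0],[0,0,0,0,0]]'
python3 -m inch '[[0,0,-0.1,0,0],[0,0,0,0,0],[0,0,0,0,0]]'
```

```text
clock: 9.1
tool_pos: [0.5228, 0.3719, 0.2272]
eef_rot: [0.605, 0.796, -0.0, -0.0]
contact_force: [0.2, 0.7, -2.4]
opening: 0.085
clock: 9.4
tool_pos: [0.5228, 0.3719, 0.2246]
eef_rot: [0.605, 0.796, -0.0, -0.0]
contact_force: [-0.7, -0.0, -2.3]
opening: 0.089
clock: 9.7
tool_pos: [0.5228, 0.3719, 0.2222]
eef_rot: [0.605, 0.796, -0.0, 0.0]
contact_force: [-0.4, -0.6, -2.4]
opening: 0.081
```

```bash

python3 - <<'E'
from h import *
s=shot('side','side4'); a=s['pixels'][100:240,240:390,::-1]
cv2.imwrite('pics/c4.png',cv2.resize(a,None,fx=4,fy=4,interpolation=cv2.INTER_CUBIC))
E
```

```text
(no output)
```

View pics/c4.png

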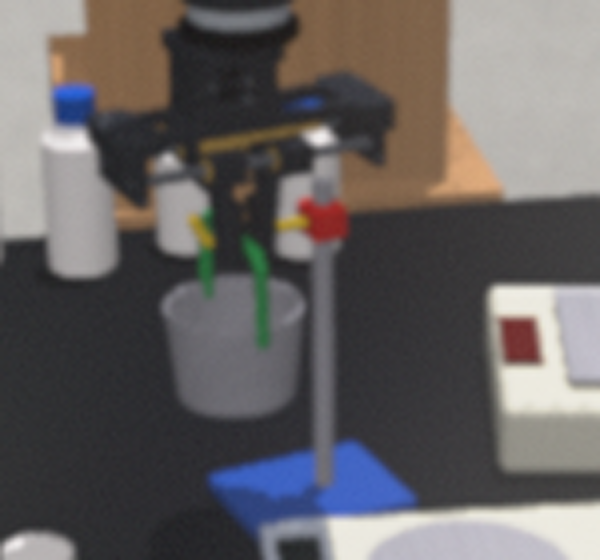

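```bash

python3 -m inch '[[0,0,-0.1,0,0],[0,0,0,0,0],[0,0,0,0,0]]'
python3 -m inch '[[0,0,-0.1,0,0],[0,0,0,0,0],[0,0,0,0,0]]'
python3 -m inch '[[0,0,-0.1,0,0],[0,0,0,0,0],[0,0,0,0,0]]'
```

```text
clock: 10.05
tool_pos: [0.5233, 0.372, 0.2207]
eef_rot: [0.606, 0.796, 0.001, 0.0]
contact_force: [-1.3, -0.7, 4.6]
opening: 0.084
clock: 10.35
tool_pos: [0.5237, 0.372, 0.2193]
eef_rot: [0.606, 0.796, 0.001, 0.001]
contact_force: [-2.0, -2.7, 12.0]
opening: 0.083
clock: 10.65
tool_pos: [0.5239, 0.3719, 0.2174]
eef_rot: [0.606, 0.796, 0.002, 0.001]
contact_force: [-2.5, -3.8, 14.7]
opening: 0.084
```

```bash

python3 -m inch '[[0,0,0.1,0,0],[0,0,0,0,12],[0,0,0,0,16],[0,0,0,0,20],[0,0,0,0,26]]' 10
python3 -m inch '[[0,0,0,0,26],[0,0,0.4,0,26],[0,0,0.8,0,26],[0,0,1,0,26],[0,0,1,0,26]]'
python3 -m inch '[[0,0,0.6,0,40],[0,0,0,0,40],[0,0,0,0,40],[0,0,0,0,40],[0,0,0,0,40]]'
python3 - <<'E'
from h import *
s=shot('side','side5'); a=s['pixels'][80:250,230:400,::-1]
cv2.imwrite('pics/c5.png',cv2.resize(a,None,fx=3.5,fy=3.5,interpolation=cv2.INTER_CUBIC))
E
```

```text
clock: 11.15
tool_pos: [0.5226, 0.3719, 0.2168]
eef_rot: [0.605, 0.796, -0.0, -0.0]
contact_force: [-0.4, 0.1, -0.0]
opening: 0.289
clock: 11.65
tool_pos: [0.5228, 0.3718, 0.2987]
eef_rot: [0.605, 0.796, 0.0, 0.0]
contact_force: [-0.5, -0.3, 0.6]
opening: 0.295
clock: 12.15
tool_pos: [0.5223, 0.3716, 0.3111]
eef_rot: [0.605, 0.796, -0.001, -0.0]
contact_force: [-0.3, -0.4, -0.6]
opening: 0.454
```

View pics/c5.png

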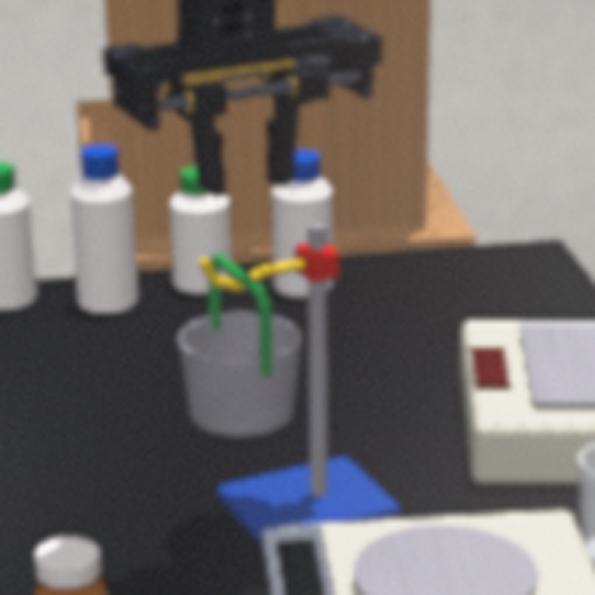

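```bash

for i in 1; do python3 -m inch '[[0.11,-1,0,-0.16,70],[0.11,-1,0,-0.16,70],[0.11,-1,0,-0.16,70],[0.11,-1,0,-0.16,70],[0.11,-1,0,-0.16,70]]'; done
python3 -m inch '[[0.11,-1,0,-0.16,88],[0.11,-1,0,-0.16,88],[0.11,-1,0,-0.16,88],[0.11,-1,0,-0.16,88],[0.11,-1,0,-0.16,88]]'
python3 -m inch '[[0.11,-1,0,-0.16,88],[0.11,-1,0,-0.16,88],[0.11,-1,0,-0.16,88],[0.11,-1,0,-0.16,88],[0.11,-1,0,-0.16,88]]'
python3 -m inch '[[0.11,-1,0,-0.16,88],[0.11,-1,0,-0.16,88],[0.11,-1,0,-0.16,88],[0.11,-1,0,-0.16,88],[0.11,-1,0,-0.16,88]]'
python3 -m inch '[[0.11,-1,0,-0.16,88],[0.11,-1,0,-0.16,88],[0.11,-1,0,-0.16,88],[0.11,-1,0,-0.16,88],[0.11,-1,0,-0.16,88]]'
python3 -m inch '[[0.1,-1,0,-0.1,88],[0,0,0,0,88],[0,0,0,0,88],[0,0,0,0,88]]'
```

```text
clock: 12.7
tool_pos: [0.5364, 0.2458, 0.3117]
eef_rot: [0.638, 0.77, -0.0, -0.0]
contact_force: [0.2, -0.3, 0.2]
opening: 0.793
clock: 13.2
tool_pos: [0.5502, 0.1208, 0.3118]
eef_rot: [0.67, 0.742, -0.0, -0.0]
contact_force: [-1.2, 0.1, 0.1]
opening: 0.998
clock: 13.7
tool_pos: [0.5639, -0.0041, 0.3118]
eef_rot: [0.701, 0.713, -0.0, -0.0]
contact_force: [-0.1, -0.6, -0.2]
opening: 1.004
clock: 14.2
tool_pos: [0.5777, -0.1291, 0.3117]
eef_rot: [0.73, 0.684, -0.0, -0.0]
contact_force: [0.3, -0.7, -1.3]
opening: 0.997
clock: 14.7
tool_pos: [0.5914, -0.254, 0.3116]
eef_rot: [0.758, 0.652, -0.0, -0.0]
contact_force: [0.6, -0.2, -0.4]
opening: 0.995
clock: 15.1
tool_pos: [0.5943, -0.2763, 0.3118]
eef_rot: [0.76, 0.649, 0.0, -0.001]
contact_force: [-1.1, 0.4, -0.2]
opening: 0.996
```

```bash

python3 -m inch '[[0,-0.08,-1,0,88],[0,0,-1,0,88],[0,0,-1,0,88],[0,0,-1,0,88],[0,0,-1,0,88]]'
python3 -m inch '[[0,0,-0.7,0,88],[0,0,-0.5,0,88],[0,0,-0.3,0,88],[0,0,-0.4,0,88],[0,0,-0.15,0,88]]'
python3 -m inch '[[0,0,0,0,60],[0,0,0,0,40],[0,0,0,0,40],[0,0,0,0,40],[0,0,0,0,40]]' 15
python3 -m inch '[[0,0,0,0,30],[0,0,0,0,30],[0,0,0,0,30],[0,0,0,0,30],[0,0,0,0,30]]' 25
```

```text
clock: 15.6
tool_pos: [0.5946, -0.2781, 0.1865]
eef_rot: [0.76, 0.65, 0.001, -0.0]
contact_force: [-0.3, 0.3, -0.1]
opening: 1.0
clock: 16.1
tool_pos: [0.5941, -0.2798, 0.1355]
eef_rot: [0.761, 0.649, 0.0, -0.0]
contact_force: [-0.6, -0.2, -0.2]
opening: 0.998
clock: 16.6
tool_pos: [0.5942, -0.2802, 0.1363]
eef_rot: [0.761, 0.649, 0.0, 0.0]
contact_force: [0.6, -0.3, 0.3]
opening: 0.567
clock: 17.1
tool_pos: [0.5939, -0.2802, 0.1362]
eef_rot: [0.761, 0.649, -0.0, -0.0]
contact_force: [-1.7, -0.1, 2.6]
opening: 0.493
```

```bash

python3 -m inch '[[0,0,0.4,0,30],[0,0,0.6,0,30],[0,0,0.9,0,30],[0,0,1,0,30],[0,0,1,0,30]]' 30
python3 -m inch '[[0,0,1,0,30],[0,0,1,0,30],[0,0,0.8,0,30],[0,0,0.3,0,30],[0,0.3,0,0,30]]'
python3 -m inch '[[0.07,0.6,0,0,30],[0.07,0.9,0,0,30],[0.07,0.9,0,0,30],[0.08,0.9,0,0,30],[0.08,0.9,0,0,30]]'
python3 -m inch '[[0.07,0.9,0,0,30],[0.07,0.9,0,0,30],[0.07,0.9,0,0,30],[0.08,0.9,0,0,30],[0.08,0.9,0,0,30]]'
python3 -m inch '[[0.07,0.9,0,0,30],[0.07,0.9,0,0,30],[0.07,0.9,0,0,30],[0.08,0.9,0,0,30],[0.08,0.9,0,0,30]]'
python3 -m inch '[[0.07,0.9,0,0,30],[0.07,0.9,0,0,30],[0.1,0.9,0,0,30],[0.08,0.7,0,0,30],[0.08,0.5,0,0,30]]'
python3 -m inch '[[0.07,0.4,0,0,30],[0,0,0,0,30],[0,0,0,0,30],[0,0,0,0,30]]'
python3 - <<'E'
from h import *
s=shot('side','side6'); a=s['pixels'][80:310,260:460,::-1]
cv2.imwrite('pics/c6.png',cv2.resize(a,None,fx=2.5,fy=2.5,interpolation=cv2.INTER_CUBIC))
E
```

```text
clock: 17.6
tool_pos: [0.5942, -0.2801, 0.2354]
eef_rot: [0.761, 0.649, 0.0, 0.0]
contact_force: [0.5, -0.1, -3.2]
opening: 0.491
clock: 18.1
tool_pos: [0.5942, -0.274, 0.3126]
eef_rot: [0.762, 0.648, 0.0, 0.002]
contact_force: [-0.1, 0.6, -2.6]
opening: 0.489
clock: 18.6
tool_pos: [0.6027, -0.1644, 0.3094]
eef_rot: [0.761, 0.649, -0.001, -0.002]
contact_force: [0.5, -0.4, -1.3]
opening: 0.487
clock: 19.1
tool_pos: [0.6115, -0.052, 0.3094]
eef_rot: [0.761, 0.649, -0.001, -0.001]
contact_force: [-0.4, -1.0, -2.8]
opening: 0.492
clock: 19.6
tool_pos: [0.6204, 0.0603, 0.3094]
eef_rot: [0.761, 0.649, -0.001, -0.001]
contact_force: [0.3, 0.1, -1.5]
opening: 0.489
clock: 20.1
tool_pos: [0.6308, 0.1577, 0.3099]
eef_rot: [0.76, 0.65, -0.001, -0.001]
contact_force: [-0.3, -0.0, -2.8]
opening: 0.491
clock: 20.5
tool_pos: [0.6337, 0.1632, 0.3111]
eef_rot: [0.762, 0.648, -0.0, 0.0]
contact_force: [0.1, -0.8, -2.3]
opening: 0.485
```

View pics/c6.png

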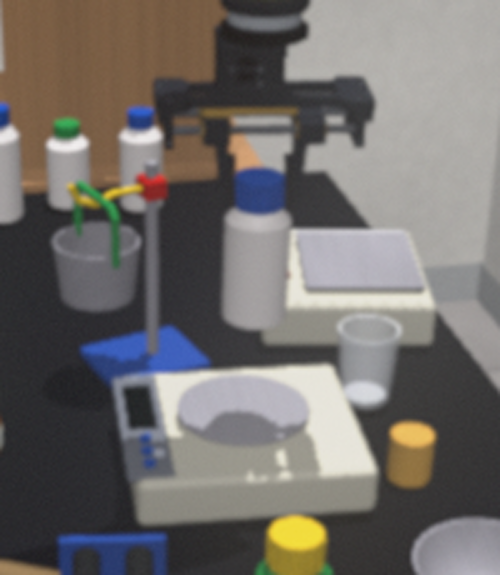

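```bash

python3 -m inch '[[-0.08,0.68,0,0,30],[0,0,-0.9,0,30],[0,0,-0.9,0,30],[0,0,-0.9,0,30],[0,0,-0.7,0,30]]'
python3 -m inch '[[0,0,-0.4,0,30],[0,0,-0.3,0,30],[0,0,0,0,30],[0,0,0,0,30]]'
python3 -m inch '[[0,0,-0.08,0,30],[0,0,-0.08,0,30],[0,0,0,0,30],[0,0,0,0,30]]'
python3 -m inch '[[0,0,-0.08,0,30],[0,0,0,0,30],[0,0,0,0,30]]'
```

```text
clock: 21.05
tool_pos: [0.6309, 0.1833, 0.2246]
eef_rot: [0.761, 0.649, -0.0, -0.001]
contact_force: [0.5, 1.1, -1.7]
opening: 0.49
clock: 21.45
tool_pos: [0.6321, 0.1822, 0.2092]
eef_rot: [0.761, 0.649, 0.001, 0.0]
contact_force: [0.1, -0.3, -2.4]
opening: 0.496
clock: 21.85
tool_pos: [0.6316, 0.1819, 0.2046]
eef_rot: [0.761, 0.649, 0.0, 0.0]
contact_force: [-0.0, -0.2, -2.1]
opening: 0.489
clock: 22.15
tool_pos: [0.6315, 0.1819, 0.2024]
eef_rot: [0.761, 0.649, -0.0, -0.0]
contact_force: [-0.3, 0.3, -3.3]
opening: 0.489
```

```bash

python3 -m inch '[[0,0,-0.06,0,30],[0,0,0,0,30],[0,0,0,0,30]]'
python3 -m inch '[[0,0,-0.06,0,30],[0,0,0,0,30],[0,0,0,0,30]]'
python3 -m inch '[[0,0,-0.04,0,30],[0,0,0,0,30],[0,0,0,0,30]]'
```

```text
clock: 22.45
tool_pos: [0.6318, 0.1819, 0.2011]
eef_rot: [0.761, 0.649, 0.0, 0.0]
contact_force: [-0.4, -0.3, -0.3]
opening: 0.495
clock: 22.75
tool_pos: [0.6319, 0.1821, 0.2011]
eef_rot: [0.761, 0.649, 0.001, 0.0]
contact_force: [-1.9, -0.4, 7.3]
opening: 0.491
clock: 23.05
tool_pos: [0.6319, 0.1822, 0.201]
eef_rot: [0.761, 0.649, 0.001, 0.0]
contact_force: [-4.2, -0.3, 12.4]
opening: 0.494
```

```bash

python3 -m inch '[[0,0,0.08,0,30],[0,0,0,0,46],[0,0,0,0,50],[0,0,0,0,60],[0,0,0,0,70]]' 
python3 -m inch '[[0,0,0,0,70],[0,0,0,0,70],[0,0,0,0,70],[0,0,0,0,70],[0,0,0,0,70]]' 
python3 -m inch '[[0,0,0,0,70],[0,0,0,0,70],[0,0,0,0,70],[0,0,0,0,70],[0,0,0,0,70]]' 
python3 - <<'E'
from h import *
def hue(s,C,h0,h1,b):
    hsv=cv2.cvtColor(s['pixels'],cv2.COLOR_RGB2HSV); m=(hsv[...,0]>=h0)&(hsv[...,0]<=h1)&(hsv[...,1]>=100)&(hsv[...,2]>=60)&(s['range_z']>0)
    for i in range(3): m&=(C[...,i]>b[i][0])&(C[...,i]<b[i][1])
    p=C[m]; return len(p),p.mean(0).round(4),p.min(0).round(3),p.max(0).round(3)
s=shot('side','side7'); C=cloud(s)
print('cap',hue(s,C,100,125,((.58,.69),(.12,.24),(.16,.24))))
cv2.imwrite('pics/c7.png',cv2.resize(s['pixels'][150:300,280:430,::-1],None,fx=4,fy=4,interpolation=cv2.INTER_CUBIC))
E
```

```text
clock: 23.55
tool_pos: [0.6316, 0.1818, 0.2003]
eef_rot: [0.761, 0.649, -0.0, 0.0]
contact_force: [-0.1, -0.5, 0.3]
opening: 0.723
clock: 24.05
tool_pos: [0.6316, 0.1819, 0.2005]
eef_rot: [0.761, 0.649, 0.0, 0.0]
contact_force: [0.3, -0.5, -0.7]
opening: 0.792
clock: 24.55
tool_pos: [0.6316, 0.1819, 0.2005]
eef_rot: [0.761, 0.649, 0.0, 0.0]
contact_force: [0.6, -0.5, -0.2]
opening: 0.796
cap (270, array([0.6274, 0.1697, 0.2011]), array([0.61 , 0.154, 0.181]), array([0.65 , 0.202, 0.212]))
```

View pics/c7.png

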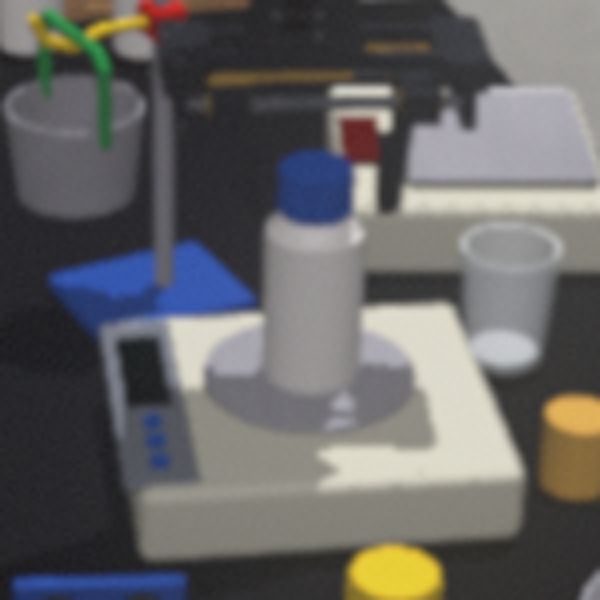

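```bash

python3 -m inch '[[0,0,0,0,50],[0,0,0,0,40],[0,0,0,0,30],[0,0,0,0,30],[0,0,0,0,30]]' 25
python3 -m inch '[[0,0,0,0,30],[0,0,0,0,30],[0,0,0.4,0,30],[0,0,0.7,0,30],[0,0,0.8,0,30]]' 30
python3 -m inch '[[0,0,0.8,0,30],[0,0,0.5,0,30],[-0.2,-0.4,0,0,30],[-0.4,-0.8,0,0,30],[-0.445,-0.88,0,0,30]]' 
python3 -m inch '[[-0.445,-0.88,0,0,30],[-0.445,-0.88,0,0,30],[-0.445,-0.88,0,0,30],[-0.445,-0.88,0,0,30],[-0.445,-0.88,0,0,30]]' 
python3 -m inch '[[-0.445,-0.88,0,0,30],[-0.445,-0.88,0,0,30],[-0.445,-0.88,0,0,30],[-0.445,-0.88,0,0,30],[-0.445,-0.88,0,0,30]]' 
python3 -m inch '[[-0.445,-0.88,0,0,30],[-0.445,-0.88,0,0,30],[-0.445,-0.88,0,0,30],[-0.445,-0.88,0,0,30],[-0.3,-0.6,0,0,30]]' 
python3 -m inch '[[0,0,0,0,30],[0,0,0,0,30],[0,0,0,0,30]]'
```

```text
clock: 25.1
tool_pos: [0.6314, 0.1819, 0.2005]
eef_rot: [0.761, 0.649, -0.0, -0.0]
contact_force: [-0.4, -0.6, -0.1]
opening: 0.491
clock: 25.6
tool_pos: [0.6311, 0.1817, 0.2482]
eef_rot: [0.761, 0.649, -0.001, -0.0]
contact_force: [-0.1, -0.6, -1.8]
opening: 0.492
clock: 26.1
tool_pos: [0.6041, 0.1289, 0.2793]
eef_rot: [0.761, 0.649, -0.001, -0.0]
contact_force: [-0.4, -0.6, -3.6]
opening: 0.493
clock: 26.6
tool_pos: [0.548, 0.0181, 0.2796]
eef_rot: [0.761, 0.648, -0.001, -0.0]
contact_force: [-0.2, 0.9, -2.3]
opening: 0.491
clock: 27.1
tool_pos: [0.4923, -0.0915, 0.2798]
eef_rot: [0.761, 0.648, -0.001, -0.001]
contact_force: [0.7, -0.0, -2.1]
opening: 0.489
clock: 27.6
tool_pos: [0.4396, -0.1951, 0.2798]
eef_rot: [0.762, 0.648, -0.001, -0.001]
contact_force: [-0.1, -0.4, -2.5]
opening: 0.491
clock: 27.9
tool_pos: [0.4425, -0.1918, 0.2802]
eef_rot: [0.761, 0.649, 0.0, -0.0]
contact_force: [0.7, -0.2, -2.9]
opening: 0.494
```

```bash

python3 -m inch '[[0.03,0.16,-0.5,0,30],[0,0,-0.7,0,30],[0,0,-0.7,0,30],[0,0,-0.4,0,30],[0,0,0,0,30]]' 
python3 -m inch '[[0,0,-0.12,0,30],[0,0,0,0,30],[0,0,0,0,30]]' 
python3 -m inch '[[0,0,-0.12,0,30],[0,0,0,0,30],[0,0,0,0,30]]' 
python3 -m inch '[[0,0,-0.08,0,30],[0,0,0,0,30],[0,0,0,0,30]]' 
python3 -m inch '[[0,0,-0.08,0,30],[0,0,0,0,30],[0,0,0,0,30]]'
```

```text
clock: 28.4
tool_pos: [0.4426, -0.188, 0.2219]
eef_rot: [0.761, 0.649, -0.001, -0.001]
contact_force: [-0.1, 0.3, -1.9]
opening: 0.491
clock: 28.7
tool_pos: [0.4433, -0.1892, 0.2205]
eef_rot: [0.761, 0.649, 0.0, 0.001]
contact_force: [-0.8, -0.0, -2.2]
opening: 0.495
clock: 29.0
tool_pos: [0.4429, -0.1891, 0.217]
eef_rot: [0.761, 0.649, 0.0, 0.0]
contact_force: [-0.4, -0.5, -2.0]
opening: 0.489
clock: 29.3
tool_pos: [0.4429, -0.1891, 0.2149]
eef_rot: [0.761, 0.649, -0.0, -0.0]
contact_force: [0.1, 0.4, -2.2]
opening: 0.493
clock: 29.6
tool_pos: [0.4429, -0.1891, 0.2129]
eef_rot: [0.761, 0.649, -0.0, -0.0]
contact_force: [0.0, 1.2, -1.6]
opening: 0.491
```

```bash

python3 -m inch '[[0,0,-0.08,0,30],[0,0,0,0,30],[0,0,0,0,30],[0,0,0,0,30]]' 6
python3 -m inch '[[0.05,0.3,0,0,30],[0.05,0.3,0,0,30],[0.05,0.3,0,0,30],[0,0,0,0,30]]'
python3 -m inch '[[0.05,0.3,-0.03,0,30],[0.05,0.3,-0.03,0,30],[0.05,0.3,-0.03,0,30],[0,0,0,0,30]]'
python3 - <<'E'
from h import *
s=shot('side','side8'); C=cloud(s); T=r.get_state()['tool_pos']
hsv=cv2.cvtColor(s['pixels'],cv2.COLOR_RGB2HSV); m=(abs(C[...,0]-.45)<.05)&(C[...,2]>.1)&(C[...,2]<.23)&(C[...,1]>-.26)&(C[...,1]<0)&(s['range_z']>0)
y=np.array([.156,.988]);d=(C[...,:2]-[.452,-.131])@y; x=(C[...,:2]-[.452,-.131])@np.array([.988,-.156])
w=m&(hsv[...,1]<50)&(hsv[...,2]>110)&(abs(x)<.03)
for z in np.arange(.1,.22,.015):
    k=w&(abs(C[...,2]-z)<.0075); 
    if k.sum()>3: print('white',z.round(3),k.sum(),'ly',np.percentile(d[k],[5,50]).round(4),'lx',x[k].mean().round(4))
b=m&(hsv[...,0]>=100)&(hsv[...,0]<=125)&(hsv[...,1]>=100)&(C[...,2]>.15); print('cap',b.sum(),d[b].mean(),C[b].mean(0),T,(T[:2]-[.452,-.131])@y)
E
```

```text
clock: 30.0
tool_pos: [0.4429, -0.1892, 0.2113]
eef_rot: [0.761, 0.649, 0.0, 0.0]
contact_force: [-0.7, 0.0, 6.2]
opening: 0.501
clock: 30.4
tool_pos: [0.4469, -0.1656, 0.2113]
eef_rot: [0.761, 0.649, 0.0, -0.0]
contact_force: [-1.0, 0.1, 5.1]
opening: 0.496
clock: 30.8
tool_pos: [0.4502, -0.1427, 0.2085]
eef_rot: [0.761, 0.649, -0.0, -0.001]
contact_force: [-1.8, 1.6, 3.5]
opening: 0.499
white 0.1 84 ly [-0.0855 -0.0805] lx 0.0091
white 0.115 215 ly [-0.0846 -0.077 ] lx 0.0073
white 0.13 351 ly [-0.1299 -0.0709] lx 0.0006
white 0.145 274 ly [-0.0698 -0.0629] lx 0.0004
white 0.16 294 ly [-0.0631 -0.0564] lx 0.0011
white 0.175 296 ly [-0.0569 -0.0498] lx 0.001
white 0.19 331 ly [-0.0507 -0.0407] lx 0.0012
white 0.205 21 ly [-0.0404 -0.0357] lx 0.0006
cap 459 -0.02184143282889664 [ 0.44977362 -0.15275518  0.21320975] [ 0.45019278 -0.14336726  0.20863044] -0.012500780425943886
```

```bash

python3 -m inch '[[0.046,0.29,-0.08,0,30],[0.046,0.29,-0.08,0,30],[0.046,0.29,-0.08,0,30],[0,0,0,0,30]]'
python3 -m inch '[[0.042,0.263,-0.127,0,30],[0.042,0.263,-0.127,0,30],[0.042,0.263,-0.127,0,30],[0,0,0,0,30]]'
python3 -m inch '[[0.037,0.237,-0.173,0,30],[0.037,0.237,-0.173,0,30],[0.037,0.237,-0.173,0,30],[0,0,0,0,30]]'
python3 -m inch '[[0.026,0.16,-0.213,0,30],[0.026,0.16,-0.213,0,30],[0.026,0.16,-0.213,0,30],[0,0,0,0,30]]'
cat > m.py <<'E'
from h import *
import sys
s=shot('side',sys.argv[1]); C=cloud(s); T=r.get_state()['tool_pos']
hsv=cv2.cvtColor(s['pixels'],cv2.COLOR_RGB2HSV); m=(abs(C[...,0]-.45)<.06)&(C[...,2]>.09)&(C[...,2]<.23)&(C[...,1]>-.22)&(C[...,1]<0)&(s['range_z']>0)
y=np.array([.156,.988]);d=(C[...,:2]-[.452,-.131])@y; x=(C[...,:2]-[.452,-.131])@np.array([.988,-.156])
w=m&(hsv[...,1]<50)&(hsv[...,2]>110)&(abs(x)<.035)
for q in np.arange(-.09,.1,.015):
    k=w&(abs(d-q)<.0075)
    if k.sum()>8: print('white ly',q.round(3),k.sum(),'z',np.percentile(C[k,2],[50,98]).round(4),'x',x[k].min().round(4),x[k].max().round(4))
b=m&(hsv[...,0]>=100)&(hsv[...,0]<=125)&(hsv[...,1]>=100)&(d>-.06)&(d<.085)&(C[...,2]>.092); print('cap',b.sum(),d[b].mean(),d[b].max(),C[b].mean(0),T,'T ly',(T[:2]-[.452,-.131])@y)
E
python3 m.py side9
```

```text
clock: 31.25
tool_pos: [0.4538, -0.1211, 0.2024]
eef_rot: [0.761, 0.649, 0.0, -0.001]
contact_force: [-1.4, 1.9, 4.6]
opening: 0.5
clock: 31.65
tool_pos: [0.4573, -0.1018, 0.1926]
eef_rot: [0.761, 0.649, 0.0, -0.0]
contact_force: [-1.0, 1.0, 1.2]
opening: 0.495
clock: 32.05
tool_pos: [0.4601, -0.084, 0.1795]
eef_rot: [0.761, 0.649, -0.0, -0.0]
contact_force: [-0.8, 2.3, 0.9]
opening: 0.5
clock: 32.45
tool_pos: [0.462, -0.0722, 0.1635]
eef_rot: [0.761, 0.649, -0.0, -0.0]
contact_force: [0.0, 0.9, -0.5]
opening: 0.496
white ly -0.06 174 z [0.1255 0.1339] x -0.0258 0.0252
white ly -0.045 401 z [0.1243 0.1396] x -0.0301 0.0292
white ly -0.03 248 z [0.1389 0.1474] x -0.0302 0.0297
white ly -0.015 249 z [0.145  0.1527] x -0.028 0.0301
white ly 0.0 243 z [0.1517 0.16  ] x -0.0282 0.0306
white ly 0.015 240 z [0.1585 0.1671] x -0.0285 0.031
white ly 0.03 162 z [0.1637 0.2197] x -0.0285 0.0311
white ly 0.045 42 z [0.1637 0.1783] x -0.0225 0.0339
cap 270 0.05787325311542391 0.07281182542328189 [ 0.46301164 -0.07416251  0.17072081] [ 0.46199375 -0.07261696  0.16388487] T ly 0.059241471355991206
```

```bash

python3 -m inch '[[0,0,-0.22,0,30],[0,0,-0.22,0,30],[0,0,-0.22,0,30],[0,0,0,0,30]]'
python3 -m inch '[[0,0,-0.22,0,30],[0,0,-0.22,0,30],[0,0,-0.22,0,30],[0,0,0,0,30]]'
python3 -m inch '[[0,0,-0.22,0,30],[0,0,-0.22,0,30],[0,0,-0.22,0,30],[0,0,0,0,30]]'
python3 m.py side10
```

```text
clock: 32.9
tool_pos: [0.4616, -0.0734, 0.147]
eef_rot: [0.761, 0.649, -0.0, 0.0]
contact_force: [-0.1, 0.0, -1.2]
opening: 0.496
clock: 33.3
tool_pos: [0.4616, -0.073, 0.1305]
eef_rot: [0.761, 0.649, -0.0, -0.0]
contact_force: [-0.5, 0.3, -1.2]
opening: 0.498
clock: 33.7
tool_pos: [0.4595, -0.0722, 0.114]
eef_rot: [0.761, 0.649, -0.001, -0.002]
contact_force: [-3.4, 1.9, 0.2]
opening: 0.497
white ly -0.06 493 z [0.1165 0.1366] x -0.0295 0.0253
white ly -0.045 162 z [0.1328 0.1384] x -0.0317 0.0273
white ly -0.03 140 z [0.1329 0.1373] x -0.0301 0.0259
white ly -0.015 143 z [0.1318 0.1364] x -0.0304 0.0263
white ly 0.0 139 z [0.1305 0.1359] x -0.0287 0.0267
white ly 0.015 136 z [0.1306 0.1352] x -0.029 0.027
white ly 0.03 135 z [0.1305 0.1354] x -0.0296 0.0272
white ly 0.045 24 z [0.1309 0.1851] x -0.0258 0.0282
white ly 0.06 12 z [0.1236 0.1254] x -0.02 0.0199
cap 152 0.06683567083166335 0.08176711326605164 [ 0.46396501 -0.06524177  0.12163605] [ 0.45976039 -0.07243905  0.11420452] T ly 0.059068840090726944
```

```bash

python3 -m inch '[[0,0,0,0,46],[0,0,0,0,48],[0,0,0,0,52],[0,0,0,0,60],[0,0,0,0,70]]'
python3 -m inch '[[0,0,0,0,75],[0,0,0.3,0,75],[0,0,0.8,0,75],[0,0,0.9,0,75],[0,0,0.9,0,75]]'
python3 -m inch '[[0,0,0.5,0,75],[0,0,0,0,75],[0,0,0,0,75]]'
python3 m.py side11; python3 - <<'E'
from h import *
s=load('side11'); t=shot('top','top11')
a=cv2.resize(s['pixels'][260:440,230:430,::-1],(440,396)); b=cv2.resize(t['pixels'][220:320,340:500,::-1],(352,220)); c=np.zeros((396,792,3),np.uint8); c[:,:440]=a; c[:220,440:]=b; cv2.imwrite('pics/c11.png',c)
C=cloud(t);hsv=cv2.cvtColor(t['pixels'],cv2.COLOR_RGB2HSV)
m=(abs(C[...,0]-.41)<.05)&(abs(C[...,1]+.264)<.04)&(C[...,2]>.13)&((hsv[...,0]<10)|(hsv[...,0]>172))&(hsv[...,1]>120); print('lever',m.sum(),C[m].mean(0) if m.any() else '')
E
```

```text
clock: 34.25
tool_pos: [0.4629, -0.0733, 0.115]
eef_rot: [0.761, 0.649, 0.001, 0.001]
contact_force: [0.1, 0.3, 0.1]
opening: 0.746
clock: 34.75
tool_pos: [0.4617, -0.0729, 0.1884]
eef_rot: [0.761, 0.649, 0.0, 0.0]
contact_force: [0.3, -0.9, 0.2]
opening: 0.85
clock: 35.05
tool_pos: [0.4618, -0.0728, 0.1999]
eef_rot: [0.761, 0.649, 0.0, 0.0]
contact_force: [-0.5, 0.1, -0.0]
opening: 0.851
white ly -0.06 493 z [0.1162 0.1359] x -0.0276 0.027
white ly -0.045 159 z [0.1326 0.1375] x -0.03 0.0274
white ly -0.03 150 z [0.1311 0.137 ] x -0.0303 0.0278
white ly -0.015 157 z [0.1311 0.1359] x -0.0306 0.0282
white ly 0.0 140 z [0.1308 0.1365] x -0.0288 0.0286
white ly 0.015 132 z [0.131  0.1354] x -0.0292 0.0287
white ly 0.03 142 z [0.1306 0.1351] x -0.0296 0.0274
white ly 0.045 20 z [0.1276 0.1341] x -0.0193 0.0275
white ly 0.06 10 z [0.12   0.1255] x -0.022 0.022
cap 146 0.06783190027013915 0.08205792398481038 [ 0.46248961 -0.06400049  0.12205711] [ 0.4614734  -0.07275155  0.19945816] T ly 0.059027320585996516
lever 111 [ 0.40856258 -0.26417786  0.18071918]
```

View pics/c11.png

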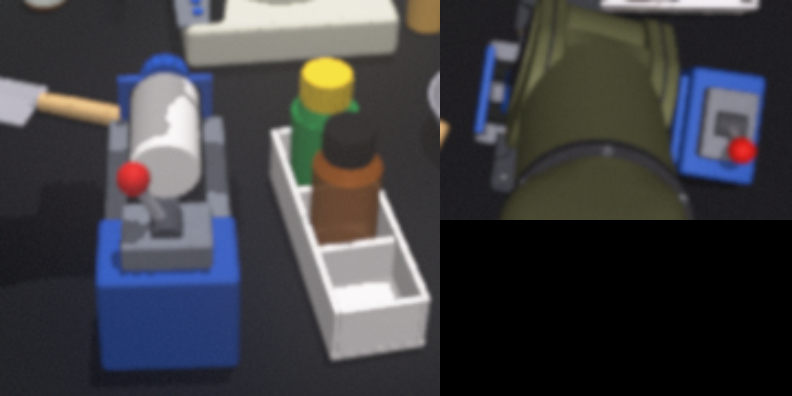

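```bash

python3 -m inch '[[0,0,0.8,0,40],[0,0,0.8,0,20],[0,0,0.8,0,0],[-0.53,-0.9,0,0,0],[-0.53,-0.9,0,0,0]]'
python3 -m inch '[[-0.53,-0.92,0,0,0],[-0.53,-0.92,0,0,0],[-0.53,-0.92,0,0,0],[-0.53,-0.92,0,0,0],[-0.53,-0.92,0,0,0]]'
python3 -m inch '[[-0.5,-0.9,0,0,0],[0,0,0,0,0],[0,0,0,0,0]]'
python3 - <<'E'
from h import *
t=shot('top','top12'); C=cloud(t)
d=(C[...,:2]-[.452,-.131])@np.array([.156,.988]); x=(C[...,:2]-[.452,-.131])@np.array([.988,-.156])
hsv=cv2.cvtColor(t['pixels'],cv2.COLOR_RGB2HSV)
m=(abs(x)<.045)&(abs(d)<.094)&(C[...,2]>.1)&(C[...,2]<.16)&(t['range_z']>0)
print(m.sum(),np.percentile(d[m],[0.5,99.5]),x[m].min(),x[m].max(),[ (q,x[m&(abs(d-q)<.01)].mean().round(4)) for q in(-.04,-.02,0,.02,.06)])
m=(abs(C[...,0]-.41)<.05)&(abs(C[...,1]+.264)<.04)&(C[...,2]>.13)&((hsv[...,0]<10)|(hsv[...,0]>172))&(hsv[...,1]>120); print('lever',m.sum(),C[m].mean(0) if m.any() else '')
E
```

```text
clock: 35.65
tool_pos: [0.4353, -0.1178, 0.2595]
eef_rot: [0.76, 0.65, 0.0, -0.0]
contact_force: [0.1, -0.4, 0.1]
opening: 0.421
clock: 36.15
tool_pos: [0.368, -0.2335, 0.259]
eef_rot: [0.761, 0.649, -0.0, -0.001]
contact_force: [0.0, 0.3, -0.5]
opening: 0.007
clock: 36.45
tool_pos: [0.3562, -0.2552, 0.2592]
eef_rot: [0.761, 0.648, -0.0, -0.001]
contact_force: [-0.3, 1.0, -1.1]
opening: 0.006
1615 [-0.0559508   0.08117759] -0.029820080437165605 0.029674974796564578 [(-0.04, np.float64(-0.0011)), (-0.02, np.float64(-0.0007)), (0, np.float64(-0.0007)), (0.02, np.float64(-0.0007)), (0.06, np.float64(-0.0001))]
lever 111 [ 0.40898626 -0.26340543  0.1845357 ]
```

```bash

python3 -m inch '[[0,0,-0.8,0,0],[0,0,-0.9,0,0],[0,0,-0.9,0,0],[0,0,-0.8,0,0],[0,0,0,0,0]]' 20
python3 -m inch '[[0.4,-0.06,0,0,0],[0.4,-0.06,0,0,0],[0.3,-0.05,0,0,0],[0.3,-0.05,0,0,0],[0.3,-0.05,0,0,0]]'
python3 -m inch '[[0.3,-0.05,0,0,0],[0.3,-0.05,0,0,0],[0.2,-0.03,0,0,0],[0.2,-0.03,0,0,0],[0,0,0,0,0]]'
```

```text
clock: 37.0
tool_pos: [0.3562, -0.2533, 0.1728]
eef_rot: [0.76, 0.65, -0.0, -0.002]
contact_force: [0.3, 0.5, 0.3]
opening: 0.007
clock: 37.5
tool_pos: [0.3998, -0.2623, 0.1752]
eef_rot: [0.761, 0.649, 0.0, 0.0]
contact_force: [-1.7, 0.3, 1.1]
opening: 0.004
clock: 38.0
tool_pos: [0.425, -0.2662, 0.1746]
eef_rot: [0.761, 0.649, 0.0, 0.0]
contact_force: [0.2, -0.4, 0.6]
opening: 0.008
```

```bash

python3 -m inch '[[0.2,-0.03,0,0,0],[0,0,0,0,0],[0,0,0,0,0]]'
python3 -m inch '[[0.2,-0.03,0,0,0],[0,0,0,0,0],[0,0,0,0,0]]'
python3 - <<'E'
from h import *
for n in('top','side'):
    t=shot(n,n+'13'); C=cloud(t); hsv=cv2.cvtColor(t['pixels'],cv2.COLOR_RGB2HSV)
    m=(abs(C[...,0]-.43)<.08)&(abs(C[...,1]+.264)<.05)&(C[...,2]>.13)&((hsv[...,0]<10)|(hsv[...,0]>172))&(hsv[...,1]>120)
    if m.any(): p=C[m].mean(0); print(n,m.sum(),p,'lx',(p[:2]-[.452,-.131])@np.array([.988,-.156]))
E
```

```text
clock: 38.3
tool_pos: [0.428, -0.2667, 0.1746]
eef_rot: [0.761, 0.648, -0.0, -0.001]
contact_force: [-3.0, 0.1, -0.7]
opening: 0.006
clock: 38.6
tool_pos: [0.4284, -0.2667, 0.1744]
eef_rot: [0.762, 0.648, -0.003, -0.005]
contact_force: [-12.7, 2.0, 7.8]
opening: 0.006
side 172 [ 0.45437115 -0.28159728  0.17633714] lx 0.025835869419315455
```

```bash

python3 -m inch '[[-0.5,0.08,0,0,0],[-0.8,0.12,0,0,0],[-0.8,0.12,0,0,0],[0,0,0.8,0,0],[0,0,0.9,0,0]]'
python3 -m inch '[[0,0,0.9,0,0],[0,0,0.9,0,0],[0,0,0,0,0],[0,0,0,0,0],[0,0,0,0,0]]'
python3 - <<'E'
from h import *
o=np.array([.452,-.131])
for n in('top','side'):
    t=shot(n,n+'14'); C=cloud(t); hsv=cv2.cvtColor(t['pixels'],cv2.COLOR_RGB2HSV)
    m=(abs(C[...,0]-.43)<.08)&(abs(C[...,1]+.264)<.05)&(C[...,2]>.13)&((hsv[...,0]<10)|(hsv[...,0]>172))&(hsv[...,1]>120)
    if m.any(): p=C[m].mean(0); print(n,'lever',m.sum(),p,'lx',(p[:2]-o)@np.array([.988,-.156]))
    d=(C[...,:2]-o)@np.array([.156,.988]); x=(C[...,:2]-o)@np.array([.988,-.156])
    m=(abs(x)<.045)&(abs(d)<.09)&(C[...,2]>.1)&(C[...,2]<.16)&(t['range_z']>0); print(n,'bottle',np.percentile(d[m],[.5,99.5]),x[m].mean(),C[m][:,2].max())
    m=(hsv[...,0]>=50)&(hsv[...,0]<=85)&(hsv[...,1]>=100)&(hsv[...,2]>=40)&(abs(C[...,0]-.52)<.08)&(abs(C[...,1]-.39)<.09)&(C[...,2]>.19); print(n,'handle',m.sum(),C[m].mean(0),C[m][:,2].max())
E
```

```text
clock: 39.2
tool_pos: [0.3818, -0.2597, 0.2176]
eef_rot: [0.761, 0.648, 0.0, 0.0]
contact_force: [1.4, -0.0, 0.3]
opening: 0.005
clock: 39.7
tool_pos: [0.3816, -0.2593, 0.2616]
eef_rot: [0.761, 0.649, 0.0, -0.0]
contact_force: [-0.4, 1.0, 0.3]
opening: 0.007
top lever 101 [ 0.45598576 -0.27135981  0.17945814] lx 0.025834064920419394
top bottle [-0.05564607  0.08108573] -0.0007073735155890149 0.14062277644204002
top handle 191 [0.51881185 0.39518967 0.21731678] 0.22448962898894675
side lever 159 [ 0.45478762 -0.28188118  0.17621843] lx 0.02629163178476093
side bottle [-0.06097518  0.07927295] -0.0012575818075183042 0.13878346972256106
side handle 57 [0.52834612 0.35844774 0.21075857] 0.2202062838557537
```

All of it checks out: the lever is over at +26 mm, the bottle lies centred, and the pail handle sits at the hook seat.

```bash
python3 -c "
from plant import r
print(r.finish_job())"
```

```text
the job is handed in; nothing more can be done
None
```

I finished the whole task and handed the job in about 40 s into the 72 s limit. No verdict was reported.

- **Pail:** it hangs by its handle on the hook. In the last images the bar was within about 5 mm horizontally of where I had measured the seat, at resting height.
- **Weighing:** the white blue-capped bottle stood upright on the pan, fully released, for about 1 s. The gripper had placed it about 2 mm from the pan centre I had measured.
- **Roller:** I laid the bottle down by letting it pivot in a light cap grip. It lies on both rollers with the cap away from the motor box. Its middle is about 9–13 mm along the bed and 1 mm off the centre line (limits 32 and 8 mm).
- **Switch:** the lever went from −22 mm to +26 mm and I felt its stop at about 13 N. I inferred "fully over" from this, as the joint angle itself cannot be read.
- **Other bottles:** I saw the amber and green bottles standing in the rack just after laying the bottle on the roller. I did not look at them again after pushing the lever, but the arm did not go near them.

The arm ended clear of everything. No final check failed. The top and side views differ by about 4 mm on the bottle's position along the bed and 10 mm on the lever tip's y, neither of which affects the result.

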